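# Screw the flower press down tight

### The job

The flowers have been laid in the pale wooden flower press: screw both of its knurled brass nuts down clockwise, each until it stops tight. Leave the dark press with the single black nut as it is.

Things in the scene. Friction and masses are not known exactly. Their poses are not given: they have to be found in the camera images.
- press: Pale wood flower press, fixed: boards 130 mm (its x) by 220 mm (y), top 60 mm above the table. Origin: centre of underside, z up, -x its front edge, roughly towards the robot. On top at x 0, y +80 mm (nut_a) and y -80 mm (nut_b) stand round upright brass nuts: neck 24 mm across, 62 to 72 mm above the table, knurled head 37 mm across, 72 to 98 mm. Red dot on the board in front of each.
- nut_a (a joint): The brass nut at the press's +y end, robot's left. 0 = loosest; grows turning clockwise from above; 1.60 rad = tight, hard stop; starts 0.6 to 1.2 rad short of it. Turns stiffly (0.05 N m), stays where left, does not noticeably sink. Beyond the stop fingers only slip round it, harmlessly. The red line on its top, centre to rim, points at the red dot on the board (press -x) when tight.
- nut_b (a joint): The brass nut at the press's -y end, robot's right. 0 = loosest; grows turning clockwise from above; 1.60 rad = tight, hard stop; starts 0.6 to 1.2 rad short of it. Turns stiffly (0.05 N m), stays where left, does not noticeably sink. Beyond the stop fingers only slip round it, harmlessly. The red line on its top, centre to rim, points at the red dot on the board (press -x) when tight.
- dark_mark (a point): A point on the red line of the black nut on the other, dark wooden press (120 by 140 mm, fixed), 14 mm from that nut's axis, on its top 98 mm above the table. The black nut is of the same size as the brass ones, alone in the middle of its press, and also turns: it is not to be turned.

How it is judged:
By the outcome, as a careful person would: the job done as asked, in the order asked, and still so for the second after the job is handed in, with the robot touching nothing.
It also fails if it takes over 45 s, if anything falls off the work surface, if the arm or the gripper's body presses on something with over 40 N, if the wrist force passes 120 N, or if a joint passes its speed limit or range.

### The arm

A 6-joint arm with a two-finger parallel gripper is mounted at the origin on the work surface. World frame = base frame: x ahead of the robot, y to its left, z up, the work surface at z = 0. Lengths are in m, angles in degrees, forces in N, time in s.
With the tool pointing down it reaches from about 0.35 to 0.975 m from the base axis. Payload 17.4 kg.
Tool frame: the origin (TCP) lies on the centre line of the jaws, within the pads' length; the fingertips stand 17 mm ahead of it and the grasp point (between the pads) lies 2 mm behind it (r.tips_ahead is the distance from the TCP to the fingertips, in m); z points along the fingers, y is the line along which they close (so a half turn about z gives the same grasp; the last joint's range is limited). The gripper opens to 85 mm and grips with 20 to 120 N. Pads are 22 mm wide; open, the fingers measure 114 mm over their backs; the gripper's body (76 mm by 85 mm) begins 54 mm behind the grasp point. The pads swing forward as they close: fully open they stand 13 mm farther back than shut.
Start: joints at [-2.166, 6.646, 82.598, -0, 90.757, -2.166], TCP at [0.675, -0, 0.248] pointing down, gripper open.
Joint ranges: [-162.19, 162.19], [-47.58, 125.68], [4.15, 143.07], [-65.23, 245.23], [0.69, 171.88], [-170.13, 170.13]. Speed limits (degrees/s): [108.29, 108.29, 127.2, 180, 180, 180].

### API

Orientations are given as a 3x3 rotation matrix whose columns are the frame's x, y, z axes.
In Python, from rig import get_obs, optics, sign_off, r gives the robot as it stands.
- The arm moves only by the tool drive_tool, never from a script. Its arguments are lists of equal length, an entry for each row: "slide": the shift along the tool's x, y, z in mm, a list of three; "spin": the turn about the tool's z in rad; "claw": the gripper's target within -1 to 1 (fully open at 1, half-way at 0, shut at -1). A call has exactly 8 rows; each row shifts and turns the commanded pose from where the row before left it, along the tool's axes as they then stand; what a row does not reach is not made up. A row lasts 1/8 s, in which the tool goes at most 62.5 mm and 10.7 degrees, less where a joint would pass 70% of its speed; a pose out of reach is approached as far as the arm can. A call is refused whole if a number of a shift passes 62.5 or a number of a turn 0.188, either way. A call with a gripper value outside its range is refused whole. The fingers move at their own pace and stop on an object; the grip force is fixed at half the most. Time passes only in rows, so rows that do not move let the fingers close, or fill a call up. It gives the time, the measured TCP pose, the force, the opening and the grip force at its end, in the units of the state.
- get_obs(): the state, without advancing time (a new reading comes with each control period).
- optics.capture(name): name is "scene" or "side" or "wrist"; returns a dict with "pixels" (384x512x3 uint8, blue, green, red), "fx", "fy", "cx", "cy" (pixels), "R" (3x3) and "t" (3): a world point X has camera coordinates R X + t. Camera axes: x right, y down, z forward; pixel columns grow to the right and rows downward; lengths in m; the calibration is good to about 2 mm. A picture is of the moment at which its call begins. There is no depth.
- sign_off(): hands the job in; it is judged then, once.
Trained networks look in a picture, given as the dict that the camera call returned (one of the last four; its "shot" number tells which), for a name from the list of things; names that differ only in an ending like _2 or _b are one class to them, and where a whole thing is asked for, a point or a joint stands for the part that bears it (a point fixed in the world has none). Each returns a list of dicts, best first, with "p" (0 to 1); they miss things now and then, are a little off and sometimes report something else, mostly with a low value. They report only what shows in the picture. A call takes as long as a camera call.
- optics.silhouettes(picture, name): "pixels" (384x512 bool, what is visible of it) and "extent" ([left, top, width, height] in pixels, round what is visible of it).
The state is a dict: "time": time; "joints": joint angles; "dq": joint speeds; "tau": joint torques, N m; "position": TCP position; "eef_rot": TCP orientation; "contact_force": force on the tool from outside, world axes, zero at the start; "torque": the same for the moment, N m; "grip_width": finger opening in m; "grasp_force": force on a finger pad.
Only numpy, scipy, OpenCV 4.12 (cv2) and the standard library are available. Lean on these libraries where they do the work, as an engineer would, in place of code of your own. Each camera call takes 0.05 s, during which the arm holds its last target. There are 200 camera calls.

## Working session

There is one attempt and no reset: what is moved stays moved. The work goes in short steps, Python scripts to look and compute and a tool call to move; the robot and the scene stay as the last step left them, time stands still between calls to the robot, and variables do not carry over. Pictures are saved under pics/ and viewed, at most 10 in all, crops included, and the job is handed in when it is done.

Besides the shell and the picture viewer there is one more tool, called by a JSON object that holds its "api" and its "payload", one argument or row to a line. drive_tool: Moves the arm, as the interface text tells. Its arguments: {"type":"object","properties":{"slide":{"type":"array","items":{"type":"array","items":{"type":"number"}}},"spin":{"type":"array","items":{"type":"number"}},"claw":{"type":"array","items":{"type":"number"}}},"required":["slide","spin","claw"]}

```bash
mkdir -p pics; ls
python3 - <<'E'
from rig import get_obs, optics, r
import cv2, numpy as np
o=get_obs(); print(o["time"],o["position"],o["eef_rot"],o["grip_width"])
for c in ["scene","wrist"]:
    p=optics.capture(c); cv2.imwrite(f"pics/{c}0.png",p["pixels"])
    print(c,p["fx"],p["cx"],p["cy"],np.round(p["R"],4).tolist(),np.round(p["t"],4))
    for n in ["press","nut_a","dark_mark"]:
        for d in optics.silhouettes(p,n): print(n,round(d["p"],2),d["extent"])
a=cv2.imread("pics/scene0.png")
E
```

```text
pics
0.0 [ 6.74830296e-01 -5.77097224e-06  2.47514444e-01] [[-1.27819353e-05  9.99999286e-01 -1.19491176e-03]
 [ 9.99999999e-01  1.28290418e-05  3.94149409e-05]
 [ 3.94302424e-05 -1.19491126e-03 -9.99999285e-01]] 0.08551741203839171
scene 399.3501639809569 253.47496019533529 196.36650125979128 [[0.8454, 0.5339, 0.0166], [0.3431, -0.5189, -0.783], [-0.4094, 0.6676, -0.6218]] [-0.4541 -0.1304  1.1706]
press 0.63 [166.6, 213.0, 123.7, 108.3]
nut_a 0.9 [184.9, 250.4, 21.3, 23.5]
nut_a 0.78 [251.3, 214.1, 17.0, 23.8]
dark_mark 0.55 [268.9, 153.3, 10.5, 14.4]
wrist 319.12759898072267 254.60740051966434 197.95296836116648 [[1.0, -0.0008, -0.0021], [-0.0001, -0.9448, 0.3276], [-0.0022, -0.3276, -0.9448]] [-0.6733 -0.0409  0.383 ]
press 0.97 [128.3, 196.9, 126.8, 187.1]
nut_a 0.65 [166.2, 240.0, 39.5, 43.4]
nut_a 0.54 [159.1, 352.3, 16.8, 29.8]
dark_mark 0.77 [16.0, 0.8, 65.9, 39.0]
```

View pics/scene0.png

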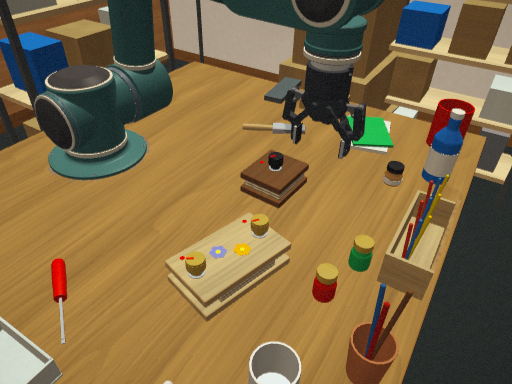

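View pics/wrist0.png

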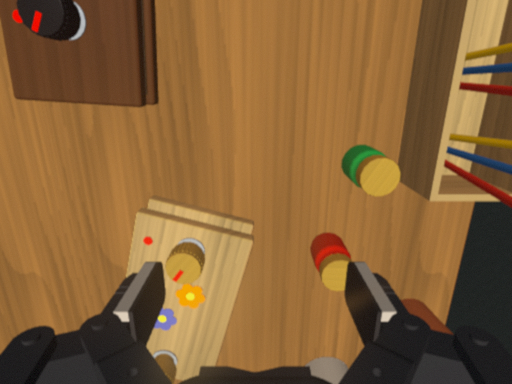

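The pale press is at wrist (190,290), with nut_a at (185,262) and nut_b at (165,365). In the scene view nut_a is at (260,225) and nut_b at (195,264). The dark press lies at +y. nut_a's line points to image lower-left and its dot is at (148,240), so clockwise is the right direction.

```bash
cat > h.py <<'E'
import numpy as np, cv2
def ray(p,uv,z):
    d=p["R"].T@np.array([(uv[0]-p["cx"])/p["fx"],(uv[1]-p["cy"])/p["fy"],1]); c=-p["R"].T@p["t"]
    return (c+d*(z-c[2])/d[2])[:2]
def proj(p,X):
    q=p["R"]@np.array(X)+p["t"]; return np.array([p["fx"]*q[0]/q[2]+p["cx"],p["fy"]*q[1]/q[2]+p["cy"]])
def red(p,lo=40):
    h=cv2.cvtColor(p["pixels"],cv2.COLOR_BGR2HSV); 
    m=(((h[...,0]<6)|(h[...,0]>174))&(h[...,1]>200)&(h[...,2]>90)).astype(np.uint8)
    n,l,s,c=cv2.connectedComponentsWithStats(m); return [(s[i],c[i]) for i in range(1,n) if s[i][4]>4]
E
python3 - <<'E'
from rig import optics
from h import *
for c in ["scene","wrist"]:
    p=optics.capture(c)
    for d in optics.silhouettes(p,"nut_a"):
        m=d["pixels"]; v,u=np.nonzero(m); print(c,round(d["p"],2),d["extent"],ray(p,(u.mean(),v.mean()),.085).round(4))
    for s,q in red(p): print("red",s,q.round(1),ray(p,q,.06).round(4),ray(p,q,.098).round(4))
p=optics.capture("scene")["pixels"]
E
```

```text
scene 0.89 [249.5, 214.9, 19.8, 24.7] [ 0.6058 -0.0891]
scene 0.61 [184.6, 251.0, 20.2, 24.2] [ 0.5629 -0.2417]
red [426  99  49  47 884] [449.4 116.5] [0.8284 0.6897] [0.8337 0.6037]
red [270 155   6   3   9] [272.3 155.7] [0.4794 0.1832] [0.5078 0.1309]
red [260 161   4   2   6] [261.5 161.7] [0.4705 0.1427] [0.4995 0.093 ]
red [424 181   9  27  57] [428.2 192.2] [0.8672 0.2505] [0.8699 0.1937]
red [414 201  10  30  69] [418.6 212.9] [0.8674 0.161 ] [0.8701 0.1101]
red [243 220   3   2   6] [244.  220.5] [ 0.5579 -0.0727] [ 0.5811 -0.1081]
red [405 224   8  21  58] [408.1 234.2] [0.8667 0.0795] [0.8694 0.0341]
red [402 246   5  11  30] [404.2 251.2] [0.8736 0.0261] [ 0.8759 -0.0159]
red [180 256   5   4  11] [181.8 257.5] [ 0.5162 -0.2275] [ 0.5422 -0.2526]
red [ 51 259  16  43 531] [ 58.6 279.2] [ 0.3646 -0.39  ] [ 0.4006 -0.4044]
red [187 258   6   1   6] [189.5 258. ] [ 0.5295 -0.2205] [ 0.5546 -0.2461]
red [312 278  25  24 386] [323.2 290.8] [ 0.779  -0.1517] [ 0.7876 -0.1818]
red [366 302  24  57 169] [377.1 327.7] [ 0.885  -0.1722] [ 0.8865 -0.201 ]
wrist 0.81 [155.7, 355.9, 19.0, 28.1] [ 0.5708 -0.2216]
wrist 0.73 [167.0, 240.6, 39.2, 44.1] [ 0.6018 -0.0834]
red [12  9 11 14 94] [16.5 16.3] [0.4663 0.1449] [0.4915 0.1378]
red [ 31  11  11  21 147] [36.2 21.1] [0.4827 0.1412] [0.5058 0.1345]
red [460  83  52  13 346] [488.5  88.3] [0.8914 0.0853] [0.8651 0.0854]
red [445 161  67  46 508] [481.2 184.1] [ 0.9061 -0.0076] [0.8781 0.0037]
red [314 234  36  35 513] [328.8 247.6] [ 0.7553 -0.0805] [ 0.7455 -0.0603]
red [144 237   8   7  44] [147.5 240.1] [ 0.5566 -0.0714] [ 0.5708 -0.0523]
red [174 271   8  10  28] [177.5 275.4] [ 0.5858 -0.1159] [ 0.5965 -0.0914]
```

{"api": "drive_tool", "payload": {
  "slide": [
    [-22,-18,0],
    [-22,-18,0],
    [-22,-18,0],
    [-19,-17,0],
    [0,0,20],
    [0,0,20],
    [0,0,0],
    [0,0,0]
  ],
  "spin": [0,0,0,0,-0.15,-0.15,-0.15,-0.15],
  "claw": [1,1,1,1,1,1,1,1]
}}

```text
time: 1.65
position: [0.6037, -0.0853, 0.208]
eef_rot: [[-0.569, 0.823, -0.0], [0.823, 0.569, 0.0], [0.0, -0.0, -1.0]]
contact_force: [0.9, 0.1, -0.2]
grip_width: 0.0853
grasp_force: 0.0
```

```bash
cat > look.py <<'E'
import sys
from rig import optics,get_obs
from h import *
o=get_obs(); print(o["time"],o["position"].round(4),o["eef_rot"].round(3).tolist())
p=optics.capture("wrist"); cv2.imwrite(sys.argv[1],p["pixels"])
for d in optics.silhouettes(p,"nut_a"):
    v,u=np.nonzero(d["pixels"]); print(round(d["p"],2),d["extent"],ray(p,(u.mean(),v.mean()),.088).round(4))
for s,q in red(p): print("red",s,q.round(1),ray(p,q,.06).round(4),ray(p,q,.098).round(4))
for X in [(.6035,-.0845,.098),(.5625,-.2395,.098)]: print(proj(p,X).round(1))
E
python3 look.py pics/w1.png
```

```text
1.65 [ 0.6037 -0.0853  0.208 ] [[-0.569, 0.823, -0.0], [0.823, 0.569, 0.0], [0.0, -0.0, -1.0]]
0.7 [96.4, 277.3, 27.2, 37.1] [ 0.5454 -0.2358]
0.61 [233.1, 171.4, 44.7, 50.0] [ 0.6018 -0.0828]
red [214 143  11  10  82] [218.9 147.5] [ 0.5569 -0.0717] [ 0.5566 -0.0637]
red [236 202  16   7  54] [243.6 205.1] [ 0.604  -0.1036] [ 0.5971 -0.0911]
red [341 250  45  27 460] [362.  261.1] [ 0.7315 -0.0862] [ 0.707  -0.0762]
red [ 93 252   9   7  45] [ 96.9 254.7] [ 0.5156 -0.2268] [ 0.521  -0.1973]
[255.  202.9]
[118.7 312.5]
```

View pics/w1.png

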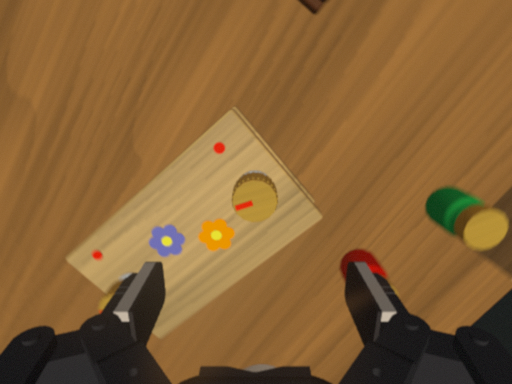

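nut_a's top disc is at (255,201) and its red line points to (240,206). Its dot is at (219,147), so it needs about 61° clockwise. The centre agrees with the TCP, so I'll descend and grip.

{"api": "drive_tool", "payload": {
  "slide": [
    [1,1,25],
    [0,0,25],
    [0,0,25],
    [0,0,25],
    [0,0,15],
    [0,0,7],
    [0,0,0],
    [0,0,0]
  ],
  "spin": [0,0,0,0,0,0,0,0],
  "claw": [1,1,1,1,1,1,-1,-1]
}}

```text
time: 2.75
position: [0.6047, -0.0837, 0.0873]
eef_rot: [[-0.564, 0.826, 0.001], [0.826, 0.564, -0.0], [-0.001, 0.001, -1.0]]
contact_force: [-0.1, 0.3, -0.2]
grip_width: 0.0518
grasp_force: 0.0
```

{"api": "drive_tool", "payload": {
  "slide": [
    [0,0,0],
    [0,0,0],
    [0,0,0],
    [0,0,0],
    [0,0,0],
    [0,0,0],
    [0,0,0],
    [0,0,0]
  ],
  "spin": [0,0,0,0,0.12,0.12,0.12,0.12],
  "claw": [-1,-1,-1,-1,-1,-1,-1,-1]
}}

```text
time: 3.75
position: [0.6037, -0.0845, 0.0878]
eef_rot: [[-0.115, 0.993, -0.001], [0.993, 0.115, -0.002], [-0.002, -0.001, -1.0]]
contact_force: [-14.5, -7.0, 13.0]
grip_width: 0.0341
grasp_force: 59.0
```

{"api": "drive_tool", "payload": {
  "slide": [
    [0,0,0],
    [0,0,0],
    [0,0,0],
    [0,0,0],
    [0,0,0],
    [0,0,0],
    [0,0,0],
    [0,0,0]
  ],
  "spin": [0.12,0.12,0.12,0.12,0.12,0.12,0.12,0.0],
  "claw": [-1,-1,-1,-1,-1,-1,-1,-1]
}}

```text
time: 4.75
position: [0.6054, -0.0833, 0.0878]
eef_rot: [[0.66, 0.751, 0.003], [0.751, -0.66, 0.0], [0.003, 0.002, -1.0]]
contact_force: [4.7, 3.6, 3.2]
grip_width: 0.0344
grasp_force: 59.8
```

Run:
```python
from rig import get_obs
o=get_obs(); print(o["torque"],o["contact_force"],o["joints"])
```

```text
[ 0.62511637 -0.86225492  0.35827083] [4.7347653  3.57884157 3.23884764] [-1.02496940e+01  3.76292340e+00  1.00903349e+02  5.43853914e-02
  7.51418845e+01  3.10666819e+01]
```

{"api": "drive_tool", "payload": {
  "slide": [
    [0,0,0],
    [0,0,0],
    [0,0,0],
    [0,0,0],
    [0,0,0],
    [0,0,0],
    [0,0,-10],
    [0,0,-20]
  ],
  "spin": [0.12,0.12,0.0,0.0,0.0,0.0,0.0,0.0],
  "claw": [-1,-1,1,1,1,1,1,1]
}}

```text
time: 5.75
position: [0.604, -0.0836, 0.117]
eef_rot: [[0.819, 0.574, -0.001], [0.574, -0.819, 0.0], [-0.001, -0.001, -1.0]]
contact_force: [0.3, 0.1, 0.1]
grip_width: 0.0853
grasp_force: 0.0
```

{"api": "drive_tool", "payload": {
  "slide": [
    [0,0,-25],
    [0,0,-25],
    [0,0,-25],
    [0,0,-15],
    [0,0,0],
    [0,0,0],
    [0,0,0],
    [0,0,0]
  ],
  "spin": [-0.14,-0.14,-0.14,-0.14,0,0,0,0],
  "claw": [1,1,1,1,1,1,1,1]
}}

```text
time: 6.75
position: [0.6041, -0.0836, 0.2058]
eef_rot: [[0.39, 0.921, -0.001], [0.921, -0.39, 0.0], [-0.0, -0.001, -1.0]]
contact_force: [-0.1, 0.6, -0.4]
grip_width: 0.0851
grasp_force: 0.0
```

```bash
python3 look.py pics/w2.png
```

```text
6.75 [ 0.6041 -0.0836  0.2058] [[0.39, 0.921, -0.001], [0.921, -0.39, 0.0], [-0.0, -0.001, -1.0]]
0.98 [233.6, 171.8, 46.1, 53.2] [ 0.6028 -0.0829]
0.72 [260.1, 325.9, 35.7, 43.6] [ 0.5614 -0.2313]
red [ 394  115   51   48 1153] [412.1 134.1] [ 0.7433 -0.0901] [ 0.7284 -0.0781]
red [199 192   9  10  73] [203.1 196.5] [ 0.5568 -0.0713] [ 0.5679 -0.0619]
red [236 204  16   5  57] [243.7 206.2] [ 0.5867 -0.0941] [ 0.5937 -0.0815]
red [228 336   7   6  34] [230.9 338.1] [ 0.514  -0.2262] [ 0.5311 -0.1951]
red [272 365   5   4  14] [274.3 366.5] [ 0.5419 -0.2805] [ 0.5552 -0.2418]
[256.7 204.9]
[280.6 362.4]
```

View pics/w2.png

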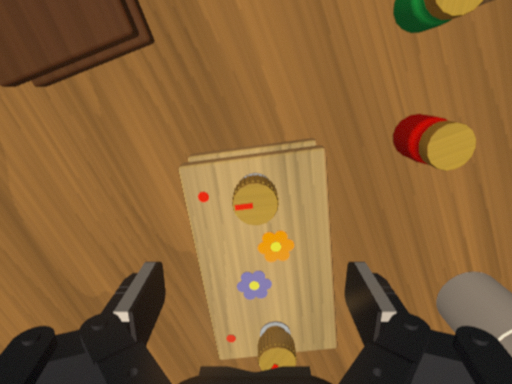

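```bash
cat > ang.py <<'E'
# direction of red line by PCA of rectified points at z=.098; args: image saved, pixel near
import sys
from rig import optics
from h import *
X=np.array(eval(sys.argv[1])); p=optics.capture("wrist")
I=[];N=400;s=.00015
g=np.array([[ (X[0]+(i-N/2)*s, X[1]-(j-N/2)*s) for i in range(N)] for j in range(N)])
q=np.c_[g.reshape(-1,2),np.full(N*N,.098)]@p["R"].T+p["t"]
mx=(p["fx"]*q[:,0]/q[:,2]+p["cx"]).reshape(N,N).astype(np.float32);my=(p["fy"]*q[:,1]/q[:,2]+p["cy"]).reshape(N,N).astype(np.float32)
im=cv2.remap(p["pixels"],mx,my,cv2.INTER_CUBIC); cv2.imwrite(sys.argv[2],im)
b=im.astype(int); w=np.clip(b[...,2]-2.0*b[...,1],0,None)*(b[...,2]>90)
yy,xx=np.mgrid[:N,:N]; w=w*(np.hypot(xx-N/2,yy-N/2)<.021/s)
P=np.c_[(xx.ravel()-N/2)*s,-(yy.ravel()-N/2)*s]; w=w.ravel().astype(float)
c=np.average(P,axis=0,weights=w); e,V=np.linalg.eigh(np.cov(P.T,aweights=w)); d=V[:,1]
d=d*np.sign(d@c)
print("centroid",(X+c).round(4),"pca angle",np.degrees(np.arctan2(d[1],d[0]))%360,"centre angle",np.degrees(np.arctan2(c[1],c[0]))%360,"len",np.sqrt(12*e[1]),"target 165.3")
E
python3 ang.py "(.604,-.0836)" pics/n1.png
```

```text
centroid [ 0.5935 -0.0816] pca angle 164.67076811378504 centre angle 169.00972742791703 len 0.013150721305191612 target 165.3
```

View pics/n1.png

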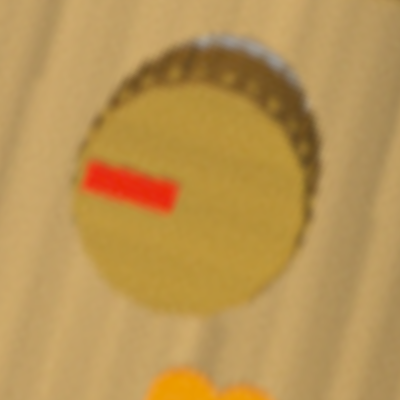

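nut_a is tight: its line lies at 164.7° against a target of 165.3° and it points at the dot. Next is nut_b, near (0.562, -0.239).

{"api": "drive_tool", "payload": {
  "slide": [
    [-40,5.5,0],
    [-40,5.5,0],
    [-40,5.5,0],
    [-39.5,5.5,0],
    [0,0,0],
    [0,0,0],
    [0,0,0],
    [0,0,0]
  ],
  "spin": [0,0,0,0,-0.17,-0.17,-0.17,-0.17],
  "claw": [1,1,1,1,1,1,1,1]
}}

```text
time: 7.9
position: [0.5624, -0.2391, 0.2062]
eef_rot: [[-0.281, 0.96, -0.0], [0.96, 0.281, 0.0], [0.0, -0.0, -1.0]]
contact_force: [0.3, 0.5, -0.1]
grip_width: 0.0852
grasp_force: 0.0
```

```bash
python3 look.py pics/w3.png; python3 ang.py "(.562,-.239)" pics/n2.png; python3 -c "
import cv2,numpy as np
a=cv2.imread('pics/w3.png');b=cv2.imread('pics/n2.png');b=cv2.resize(b,(280,280));b=cv2.copyMakeBorder(b,0,104,0,0,0);cv2.imwrite('pics/c3.png',np.hstack([a,b]))"
```

```text
7.9 [ 0.5624 -0.2391  0.2062] [[-0.281, 0.96, -0.0], [0.96, 0.281, 0.0], [0.0, -0.0, -1.0]]
0.87 [232.3, 173.6, 42.8, 48.6] [ 0.5594 -0.2373]
0.72 [346.7, 0.0, 65.4, 40.9] [ 0.6035 -0.0897]
red [ 471   84   41   45 1102] [495.8 103.4] [ 0.7302 -0.1128] [ 0.7034 -0.1189]
red [477 109   4   5   7] [478.4 111. ] [ 0.7196 -0.1222] [ 0.6942 -0.1269]
red [486 118   4   3   7] [487.4 118.9] [ 0.7299 -0.1257] [ 0.7031 -0.13  ]
red [202 157  10  10  77] [206.4 161.1] [ 0.5142 -0.2261] [ 0.5175 -0.2163]
red [235 203  15   8  55] [242.  206.5] [ 0.5552 -0.258 ] [ 0.5527 -0.2437]
red [   0  208   49   58 1307] [ 20.4 239.6] [ 0.3629 -0.3491] [ 0.3873 -0.3222]
[384.8   4.3]
[255.5 204.9]
centroid [ 0.5526 -0.2438] pca angle 217.84799046624263 centre angle 206.91645421008795 len 0.013113569340308507 target 165.3
```

View pics/c3.png

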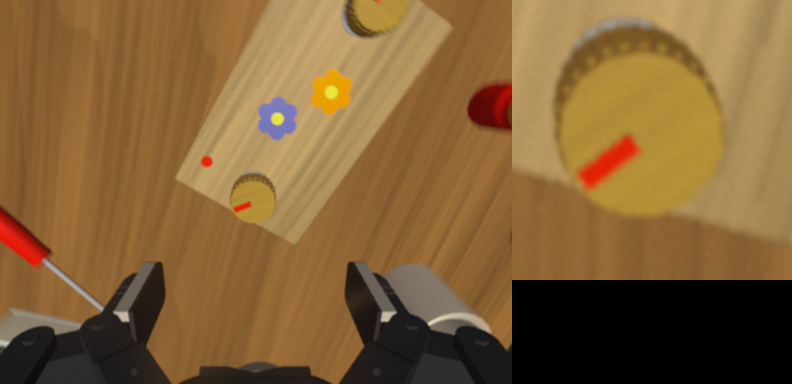

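nut_b's disc is at (253,200). Its line is at 217.8° and the target is 165.3°, so about 0.92 rad clockwise. The cup at (410,300) is clear of the fingers' sweep.

{"api": "drive_tool", "payload": {
  "slide": [
    [1.4,-0.8,25],
    [0,0,25],
    [0,0,25],
    [0,0,25],
    [0,0,13],
    [0,0,6],
    [0,0,0],
    [0,0,0]
  ],
  "spin": [0,0,0,0,0,0,0,0],
  "claw": [1,1,1,1,1,1,-1,-1]
}}

```text
time: 9.05
position: [0.5616, -0.2382, 0.0882]
eef_rot: [[-0.276, 0.961, 0.001], [0.961, 0.276, -0.001], [-0.001, 0.001, -1.0]]
contact_force: [-1.0, -0.6, -0.2]
grip_width: 0.0516
grasp_force: 0.0
```

{"api": "drive_tool", "payload": {
  "slide": [
    [0,0,0],
    [0,0,0],
    [0,0,0],
    [0,0,0],
    [0,0,0],
    [0,0,0],
    [0,0,0],
    [0,0,0]
  ],
  "spin": [0,0,0,0,0.12,0.12,0.12,0.12],
  "claw": [-1,-1,-1,-1,-1,-1,-1,-1]
}}

```text
time: 10.05
position: [0.5612, -0.2384, 0.0886]
eef_rot: [[0.203, 0.979, 0.0], [0.979, -0.203, -0.001], [-0.001, 0.001, -1.0]]
contact_force: [-5.0, -1.3, 8.2]
grip_width: 0.0344
grasp_force: 59.1
```

{"api": "drive_tool", "payload": {
  "slide": [
    [0,0,0],
    [0,0,0],
    [0,0,0],
    [0,0,0],
    [0,0,0],
    [0,0,0],
    [0,0,0],
    [0,0,0]
  ],
  "spin": [0.12,0.12,0.12,0.12,0.12,0.12,0.12,0.12],
  "claw": [-1,-1,-1,-1,-1,-1,-1,-1]
}}

```text
time: 11.05
position: [0.5626, -0.2388, 0.0887]
eef_rot: [[0.918, 0.396, 0.004], [0.396, -0.918, -0.002], [0.003, 0.004, -1.0]]
contact_force: [-10.1, -16.1, 1.4]
grip_width: 0.0343
grasp_force: 60.8
```

{"api": "drive_tool", "payload": {
  "slide": [
    [0,0,0],
    [0,0,0],
    [0,0,0],
    [0,0,0],
    [0,0,-20],
    [0,0,-30],
    [0,0,-35],
    [0,0,-35]
  ],
  "spin": [0,0,0,0,0,0,0,0],
  "claw": [1,1,1,1,1,1,1,1]
}}

```text
time: 12.05
position: [0.5612, -0.2379, 0.2101]
eef_rot: [[0.917, 0.4, 0.001], [0.4, -0.917, -0.001], [0.001, 0.001, -1.0]]
contact_force: [-0.5, 0.8, -0.1]
grip_width: 0.0852
grasp_force: 0.0
```

```bash
python3 look.py pics/w4.png; python3 ang.py "(.561,-.238)" pics/n4.png; python3 -c "
import cv2,numpy as np
a=cv2.imread('pics/w4.png');b=cv2.imread('pics/n4.png');b=cv2.resize(b,(280,280));b=cv2.copyMakeBorder(b,0,104,0,0,0);cv2.imwrite('pics/c4.png',np.hstack([a,b]))"
```

```text
12.05 [ 0.5612 -0.2379  0.2101] [[0.917, 0.4, 0.001], [0.4, -0.917, -0.001], [0.001, 0.001, -1.0]]
0.76 [233.6, 171.4, 44.1, 50.3] [ 0.5603 -0.2373]
0.68 [49.4, 34.2, 68.7, 59.4] [ 0.603 -0.083]
red [ 67 111   8   9  58] [ 70.6 114.9] [ 0.556  -0.0695] [ 0.5672 -0.0878]
red [244 206  11  12  50] [249.  211.3] [ 0.5358 -0.2411] [ 0.5498 -0.2358]
red [220 223   9   8  57] [224.2 226. ] [ 0.5127 -0.2255] [ 0.5299 -0.2223]
red [280 356  27  11 172] [296.  362.4] [ 0.3902 -0.3605] [ 0.4243 -0.3387]
[77.8 63.3]
[259.6 199.4]
centroid [ 0.5508 -0.2354] pca angle 164.61205326520752 centre angle 165.93340235014722 len 0.013113462037118842 target 165.3
```

View pics/c4.png

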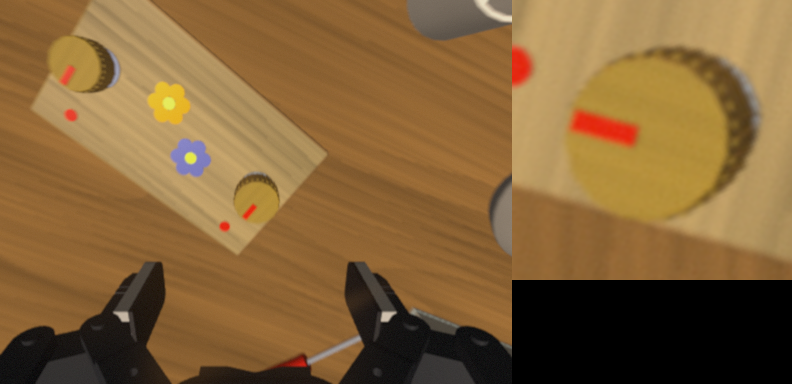

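nut_b's line at (249,211) now sits at 164.6°, the same as nut_a. Both grips turned past the required angle, so both nuts are at their stops. The gripper is clear of everything.

```bash
python3 -c "
from rig import sign_off; print(sign_off())"
```

```text
the job is handed in; nothing more can be done
None
```

Both brass nuts on the pale press are screwed down clockwise to their stops, with their red lines pointing at the dots; the dark press was not touched, and the job is handed in at about 12 s.

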